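# Let the thick battery cell out of its dispenser

### The arm

A 6-joint arm with a two-finger parallel gripper is mounted at the origin on a cart in front of the work surface, level with it; the furniture and walls round the work are solid. World frame = base frame: x ahead of the robot, y to its left, z up, the work surface at z = 0. Lengths are in m, angles in degrees, forces in N, time in s.
With the tool pointing down it reaches from about 0.3 to 0.75 m from the base axis. Payload 8.5 kg.
Tool frame: the origin (TCP) lies on the centre line of the jaws, within the pads' length; the fingertips stand 22 mm ahead of it and the grasp point (between the pads) lies 3 mm ahead of it (env.tip_reach is the distance from the TCP to the fingertips, in m); y points along the fingers, z is the direction in which the jaws open and shut, and the axes are right-handed (so a half turn about y gives the same grasp; the last joint's range is limited). The gripper opens to 85 mm and grips with 20 to 120 N. Pads are 22 mm wide; open, the fingers measure 114 mm over their backs; the gripper's body (76 mm by 85 mm) begins 54 mm behind the grasp point. The pads swing forward as they close: fully open they stand 13 mm farther back than shut.
Start: joints at [56.133, 21.807, 74.336, -0, 83.858, -12.336], TCP at [0.202, 0.512, 0.253] pointing down, gripper open.
Joint ranges: [-178.18, 178.18], [-50.72, 133.34], [12.68, 142.11], [-81.47, 261.47], [9.98, 163.14], [-165.26, 165.26]. Speed limits (degrees/s): [136.94, 136.94, 180, 180, 180, 180].

### API

Orientations are given as a 3x3 rotation matrix whose columns are the frame's x, y, z axes.
In Python, from rig import env, get_image gives the robot as it stands. The module is installed in compiled form; this text tells all that it offers.
- The arm moves only by the tool carry_out, never from a script. Its argument "targets" is a list that holds one entry, the list of rows, each a list of 7 numbers: the closure, from 0 (fully open) to 1 (shut), then the shift along the world's x, y, z in mm, then the turn, a rotation vector about the world's x, y, z in degrees. In form: [[[claw, dx, dy, dz, ax, ay, az], ...]]. A call has 1 to 20 rows; each row is the pose to reach, as a shift and turn from the pose commanded when the call began; what a row does not reach only later rows make up. A row lasts 1/12 s, in which the tool goes at most 41.7 mm and 7.16 degrees, less where a joint would pass 70% of its speed; a pose out of reach is approached as far as the arm can. A call with a gripper value outside its range is refused whole. The fingers move at their own pace and stop on an object; "squeeze" is the grip in N (left out, the last holds). Time passes only in rows, so rows that repeat a pose let the fingers close. It gives the time, the measured TCP pose, the force and the opening at its end, in the units of the state.
- env.observe(): the state, without advancing time (a new reading comes with each control period).
- get_image(name): name is "side" or "top" or "wrist"; returns a dict with "img" (400x640x3 uint8, red, green, blue), "fx", "fy", "cx", "cy" (pixels), "rvec" (rotation vector, rad) and "tvec" (3), from world to camera coordinates, as OpenCV has them. Camera axes: x right, y down, z forward; pixel columns grow to the right and rows downward; lengths in m; the calibration is good to about 2 mm. A picture is of the moment at which its call begins. There is no depth.
- env.close_job(): hands the job in, once; it reports no verdict.
The state is a dict: "time_s": time; "q": joint angles; "qvel": joint speeds; "joint_efforts": joint torques, N m; "position": TCP position; "tool_rot": TCP orientation; "ft_force": force on the tool from outside, world axes, zero at the start; "wrist_torque": the same for the moment, N m; "grip_width": finger opening in m.
Only numpy, scipy, OpenCV 4.12 (cv2) and the standard library are available. Lean on these libraries where they do the work, as an engineer would, in place of code of your own. Each camera call takes 0.05 s, during which the arm holds its last target.

### The job

Two identical little gravity dispensers stand on the desk, one holding a thick battery cell and the other a thin one. With the fingertips, press down the black paddle of the dispenser with the thick cell and keep it fully down until the cell has rolled under the lifted gate into the tray at the far end, then let the paddle come back up so that the gate is shut again. Leave the other dispenser shut, do not touch either cell, and do not move the other things on the desk.

Things in the scene. Friction and masses are not known exactly. Their poses are not given: they have to be found in the camera images.
- dispenser_thick: fixed chute dispenser that holds the thick cell; white chute on a grey base, 272 mm long, 91 mm wide, 86 mm high. Origin: centre of its underside, on the desk. Its x axis runs horizontally, downhill along the chute, from the paddle end (x = -0.140) to the tray end (x = +0.131); y across, z up. The two dispensers are identical and stand upright, only turned about the vertical; they are told apart by the cell inside.
- dispenser_thin: fixed chute dispenser that holds the thin cell; white chute on a grey base, 272 mm long, 91 mm wide, 86 mm high. Origin: centre of its underside, on the desk. Its x axis runs horizontally, downhill along the chute, from the paddle end (x = -0.140) to the tray end (x = +0.131); y across, z up. The two dispensers are identical and stand upright, only turned about the vertical; they are told apart by the cell inside.
- paddle_thick (a point): centre of the top face of the black ribbed paddle of the dispenser with the thick cell; the paddle is 42 mm square and lies level, 78 mm above the desk, when the gate is shut. It lies 115 mm uphill of the dispenser's origin and 75 mm uphill of the pivot; the rear wall of the chute is 56 mm downhill of it. The point swings with the rocker; its z axis is the normal of the paddle.
- paddle_thin (a point): centre of the top face of the black ribbed paddle of the dispenser with the thin cell; the paddle is 42 mm square and lies level, 78 mm above the desk, when the gate is shut. It lies 115 mm uphill of the dispenser's origin and 75 mm uphill of the pivot; the rear wall of the chute is 56 mm downhill of it. The point swings with the rocker; its z axis is the normal of the paddle.
- rocker_thick (a joint): rocker of the dispenser with the thick cell: 0 = gate shut (paddle up), grows as the paddle is pressed, 0.45 rad = stop (paddle centre 33 mm lower, gate 43 mm higher). A spring returns it to 0 when let go; pressing the paddle's centre takes about 2.5 N at first and 6 N at the stop. The thick cell passes under the gate only beyond about 0.3 rad and needs about half a second to roll into the tray.
- rocker_thin (a joint): rocker of the dispenser with the thin cell: 0 = gate shut (paddle up), grows as the paddle is pressed, 0.45 rad = stop (paddle centre 33 mm lower, gate 43 mm higher). A spring returns it to 0 when let go; pressing the paddle's centre takes about 2.5 N at first and 6 N at the stop. It is to stay shut.
- cell_thick_centre (a point): centre of the thick battery cell, 33 mm diameter, 60 mm long, about 130 g, dark with a copper band, lying across its chute (its y axis is the cylinder's axis) against the shut gate. At the start 29 mm downhill of the dispenser's origin, 45 mm above the desk; at rest in the tray about 110 mm downhill, 27 mm above the desk.
- cell_thin_centre (a point): centre of the thin battery cell, 15 mm diameter, 50 mm long, about 30 g, same look, lying against the gate of the other dispenser; stays there.
- tray_thick (a point): centre of the floor of the catch tray of the dispenser with the thick cell, 95 mm downhill of its origin, 12 mm above the desk. The tray is 70 mm long and 68 mm wide inside, its end wall 46 mm above the desk.
- white_box_centre (a point): bystander: small plain white carton, 45 x 70 x 50 mm. Its centre, half-way up. Not to be moved.
- ink_bottle_centre (a point): bystander: small ink bottle with a white cap, 45 mm diameter, 84 mm high. Its centre, half-way up. Not to be moved.
- torch_centre (a point): bystander: grey metal torch lying down, 128 mm long, 36 mm diameter. Its centre, half-way up. Not to be moved.
- stapler_centre (a point): bystander: black stapler, 148 mm long, 50 mm high. Its centre, half-way up. Not to be moved.
- note_cube_centre (a point): bystander: block of sticky notes, 79 x 79 x 46 mm. Its centre, half-way up. Not to be moved.
Things that resemble listed ones, but are neither listed nor needed, are in the scene too. Leave any blue or turquoise look-alike of the part that bears cell_thick_centre alone.

How it is judged (in metres and radians):
On the way, in this order (a step that is already met when the one before it is completed fails the run):
1. the paddle of the dispenser with the thick cell is pressed down from above, lifting its gate (value of joint rocker_thick above 0.2 rad and horizontal distance between the grasp point and paddle_thick below 0.08 m), for 0.1 s.
2. the thick cell has rolled into the tray (x of cell_thick_centre in the frame of dispenser_thick above 0.075 m), for 0.2 s.
At the end, for the whole second after the job is handed in: The thick cell rests in the tray of its dispenser (75 to 125 mm downhill of the dispenser's origin, lower than 40 mm, slower than 30 mm/s), both rockers are back within 0.05 rad of shut, and the thin cell is within 12 mm of where it was (x of cell_thick_centre in the frame of dispenser_thick between 0.075 and 0.125 m and y of cell_thick_centre in the frame of dispenser_thick between -0.036 and 0.036 m and z of cell_thick_centre in the frame of dispenser_thick below 0.04 m and value of joint each of rocker_thick, rocker_thin below 0.05 rad and distance of cell_thin_centre from where it was at the start of the episode below 0.012 m and velocity of joint rocker_thick below 0.05 rad/s and linear speed of cell_thick below 0.03 m/s); the robot touches nothing.
It fails at once if the gate of the other dispenser is opened (value of joint rocker_thin above 0.1 rad).
It fails at once if the robot touches the thick cell (contact force between any of the fingers, the arm and cell_thick above 0.3 N).
It fails at once if the robot touches the thin cell (contact force between any of the fingers, the arm and cell_thin above 0.3 N).
It fails at once if a cell is lifted (height (world z) of any of cell_thick_centre, cell_thin_centre above 0.08 m).
It fails at once if the carton, ink bottle, torch, stapler or block of notes is moved more than 15 mm (distance of any of white_box_centre, ink_bottle_centre, torch_centre, stapler_centre, note_cube_centre from where it was at the start of the episode above 0.015 m).
It also fails if it takes over 38 s, if anything falls off the work surface, if the arm or the gripper's body presses on something with over 40 N, if the wrist force passes 120 N, or if a joint passes its speed limit or range.

## Working session

There is one attempt and no reset: what is moved stays moved. The work goes in short steps, Python scripts to look and compute and a tool call to move; the robot and the scene stay as the last step left them, time stands still between calls to the robot, and variables do not carry over. Pictures are saved under pics/ and viewed, and the job is handed in when it is done.

Besides the shell and the picture viewer there is one more tool, called after ">>>" as name(argument=value, ...) on one line, values as JSON. carry_out: Moves the arm, as the interface text tells. Its arguments: {"type":"object","properties":{"targets":{"type":"array"},"squeeze":{"type":"number"}},"required":["targets"]}

```bash
mkdir -p pics
python3 - <<'E'
from rig import env,get_image
import cv2,pickle
d={}
for n in ["side","top","wrist"]:
    d[n]=get_image(n); cv2.imwrite(f"pics/{n}0.png",d[n]["img"][:,:,::-1])
pickle.dump(d,open("d0.pkl","wb"))
s=env.observe(); print(s, env.tip_reach)
E
```

```text
{'time_s': 0.15, 'q': array([ 5.61309787e+01,  2.18348839e+01,  7.43703496e+01,  4.68374399e-04,
        8.38582260e+01, -1.23318838e+01]), 'qvel': array([ 0.1666073 , -0.11776247, -0.12561787,  0.03237898,  0.03420242,
       -0.07274766]), 'joint_efforts': array([ 2.65293434e-03, -4.48627174e+01, -2.31345642e+01, -1.06213904e-04,
        3.81132515e-03,  1.03334182e-05]), 'position': array([0.20176919, 0.51145802, 0.25285379]), 'tool_rot': array([[ 9.30179418e-01, -6.23997263e-04,  3.67104701e-01],
       [-3.67105150e-01, -9.15107060e-04,  9.30179000e-01],
       [-2.44489047e-04, -9.99999387e-01, -1.08028636e-03]]), 'ft_force': array([0.32935614, 0.30296987, 0.02902474]), 'wrist_torque': array([ 0.00772502, -0.01402597, -0.02246346]), 'grip_width': 0.08544232277860447} 0.022
```

View pics/top0.png

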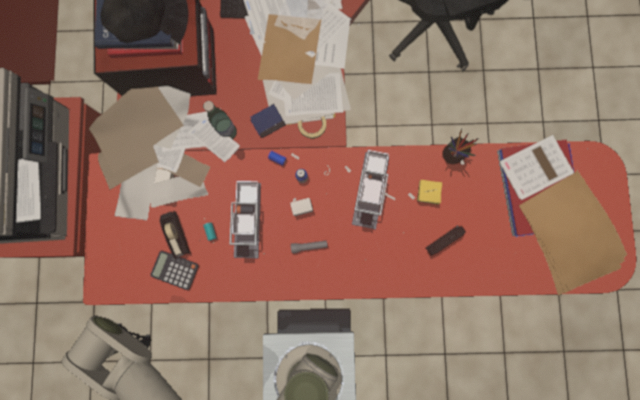

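View pics/side0.png

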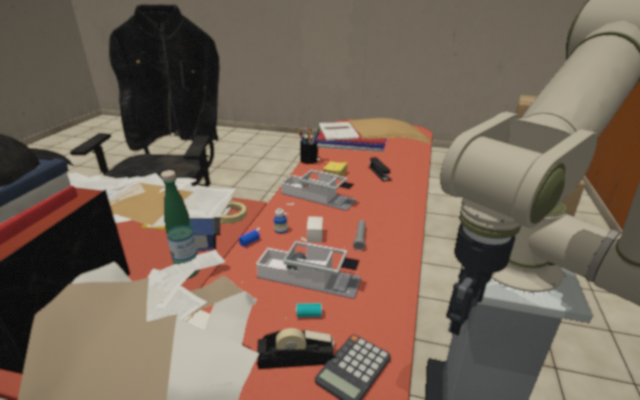

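View pics/wrist0.png

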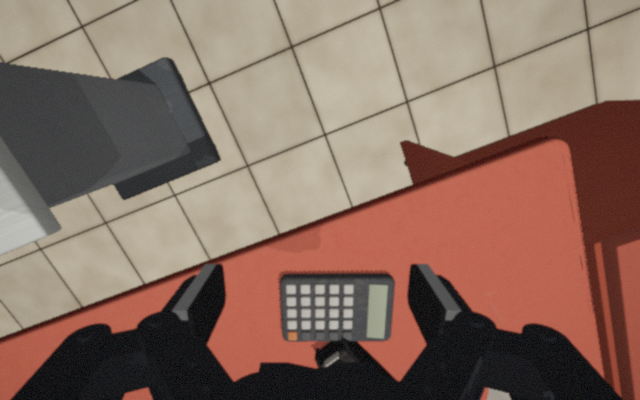

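The top view shows two dispensers, at about (245,220) and (372,188). I'll enlarge both in the top and side views to tell the cells apart.

```bash
cat > h.py <<'E'
import numpy as np,cv2
def proj(c,P):
    K=np.array([[c["fx"],0,c["cx"]],[0,c["fy"],c["cy"]],[0,0,1.]])
    return cv2.projectPoints(np.array(P,float).reshape(-1,3),np.array(c["rvec"],float),np.array(c["tvec"],float),K,None)[0].reshape(-1,2)
def unproj(c,uv,z):
    R=cv2.Rodrigues(np.array(c["rvec"],float))[0];t=np.array(c["tvec"],float).ravel()
    d=R.T@np.array([(uv[0]-c["cx"])/c["fx"],(uv[1]-c["cy"])/c["fy"],1]);o=-R.T@t
    return o+d*(z-o[2])/d[2]
E
python3 - <<'E'
import pickle,cv2,numpy as np
from h import *
d=pickle.load(open("d0.pkl","rb"))
def crop(n,x,y,w,h,s): return cv2.resize(d[n]["img"][y:y+h,x:x+w,::-1],None,fx=s,fy=s,interpolation=cv2.INTER_CUBIC)
a=crop("top",220,170,50,95,6);b=crop("top",345,140,50,95,6)
cv2.imwrite("pics/tc.png",np.hstack([a,b]))
a=crop("side",250,235,115,65,5);b=crop("side",270,160,115,55,5)
cv2.imwrite("pics/sc.png",np.vstack([a,b]))
c=d["top"]
for uv in [(246,183),(246,250),(376,155),(368,222)]: print(uv,unproj(c,uv,.07))
print(c["fx"],c["tvec"],c["rvec"]); print(proj(c,[0,0,0]))
E
```

```text
(246, 183) [0.67569807 0.20244423 0.07      ]
(246, 250) [0.44231567 0.20294511 0.07      ]
(376, 155) [ 0.76359894 -0.25619522  0.07      ]
(368, 222) [ 0.52805254 -0.21912677  0.07      ]
467.54103395257243 [-0.0451755   0.62193836  1.61286691] [ 2.11843576 -2.17230572  0.13650229]
[[308.49411715 378.00753074]]
```

View pics/tc.png

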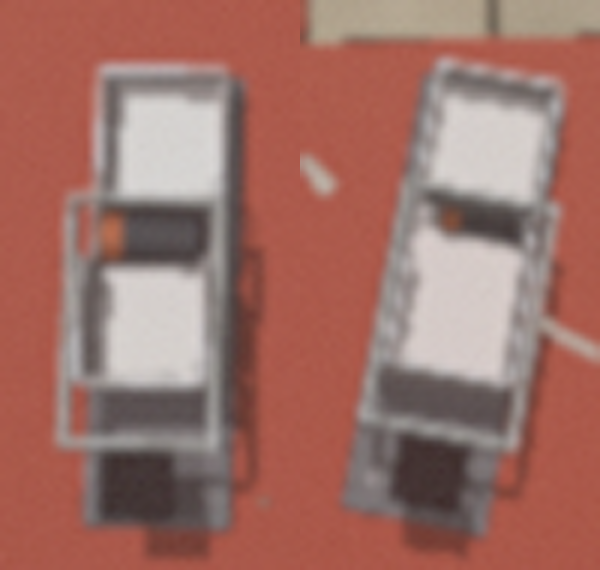

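View pics/sc.png

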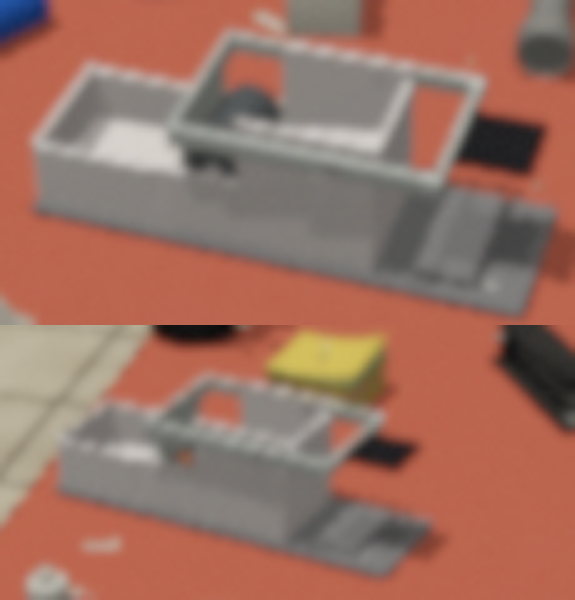

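The left one, at (245,220), holds the thick cell: about 9 px (32 mm) across with a copper band, against about 5 px (16 mm) in the right one. The blue (277,158) and turquoise (210,231) cylinders are look-alikes. Next I'll fit the pose.

Run:
```python
import pickle,cv2,numpy as np
from h import *
from scipy.optimize import least_squares
d=pickle.load(open("d0.pkl","rb"));c=d["top"]
o=lambda x,y:((x+.5)/6-.5+220,(y+.5)/6-.5+170)
# paddle centre, base rear corners, tray end wall mid-top, cell
for n,p,z in [("paddle",(137,487),.078),("baseL",(85,525),.0),("baseR",(230,525),0),("trayL",(100,68),.046),("trayR",(228,68),.046),("cell",(152,237),.055)]:
    print(n,unproj(c,o(*p),z).round(4))
obs=np.array([o(137,487),o(85,525),o(230,525),o(100,68),o(228,68)])
L=np.array([[-.115,0,.078],[-.140,.0455,0],[-.140,-.0455,0],[.131,.038,.046],[.131,-.038,.046]])
def W(p,L):
    C,S=np.cos(p[2]),np.sin(p[2]); return np.c_[p[0]+C*L[:,0]-S*L[:,1],p[1]+S*L[:,0]+C*L[:,1],L[:,2]]
r=least_squares(lambda p:(proj(c,W(p,L))-obs).ravel(),[.56,.2,0])
print(r.x,np.degrees(r.x[2]),r.fun.reshape(-1,2).round(2)); p=r.x
print("paddle",W(p,np.array([[-.115,0,.078]])))
Q=[]
for x0,y0,z0 in [(-.115,0,.078),(.029,0,.045),(-.136,.021,.078),(-.136,-.021,.078),(-.094,.021,.078),(-.094,-.021,.078),(.131,.038,.046),(.131,-.038,.046),(-.14,.0455,0),(-.14,-.0455,0)]: Q.append((x0,y0,z0))
for n in("top","side"):
    im=cv2.resize(d[n]["img"][:,:,::-1],None,fx=6,fy=6,interpolation=cv2.INTER_CUBIC)
    for u in proj(d[n],W(p,np.array(Q))): cv2.circle(im,tuple(int(v) for v in (u+.5)*6),4,(0,255,0),-1)
    x,y,w,h=(220,170,60,95) if n=="top" else (250,230,120,70)
    cv2.imwrite(f"pics/fit_{n}.png",im[y*6:(y+h)*6,x*6:(x+w)*6])
```

```text
paddle [0.4398 0.2138 0.078 ]
baseL [0.4203 0.259  0.    ]
baseR [0.4182 0.1724 0.    ]
trayL [0.6883 0.2413 0.046 ]
trayR [0.6863 0.1653 0.046 ]
cell [0.5856 0.209  0.055 ]
[ 0.5571367   0.20919433 -0.04355174] -2.4953309912922554 [[-0.11 -0.71]
 [-0.5   0.31]
 [ 0.72  0.8 ]
 [-0.04 -0.37]
 [-0.07 -0.01]]
paddle [[0.44224574 0.21420119 0.078     ]]
```

View pics/fit_top.png

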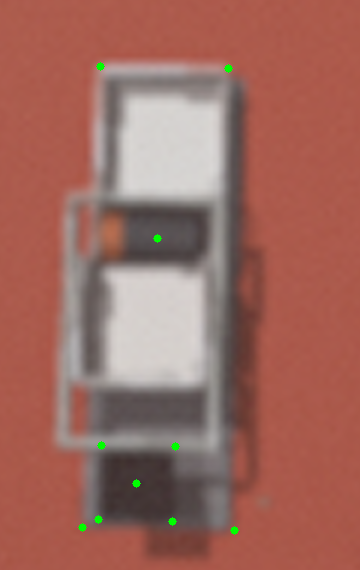

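View pics/fit_side.png

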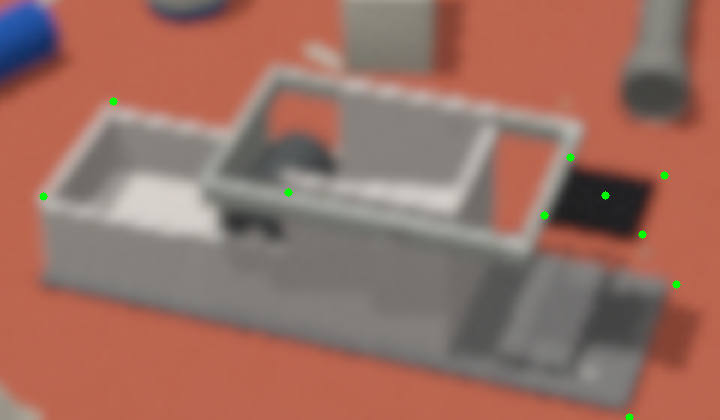

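The fit agrees within a few millimetres in both views. The paddle is at about (0.442, 0.214, 0.078) and the yaw is about -2.5°. I'll move above it with the jaws shut and turned across the chute.

>>> carry_out(targets=[[[1,10,-12,0,0,0,1],[1,30,-37,0,0,0,3],[1,55,-68,0,0,0,5],[1,80,-99,0,0,0,7],[1,105,-130,0,0,0,9],[1,130,-161,0,0,0,11],[1,155,-192,0,0,0,13],[1,180,-222,0,0,0,15],[1,205,-253,0,0,0,17],[1,225,-278,0,0,0,19],[1,236,-292,0,0,0,19],[1,240,-298,0,0,0,19],[1,240,-298,-30,0,0,19],[1,240,-298,-60,0,0,19],[1,240,-298,-90,0,0,19],[1,240,-298,-110,0,0,19],[1,240,-298,-120,0,0,19],[1,240,-298,-120,0,0,19],[1,240,-298,-120,0,0,19]]], squeeze=30)

```text
time_s: 1.73
position: [0.4415, 0.2141, 0.1334]
tool_rot: [[0.999, -0.001, 0.044], [-0.044, -0.0, 0.999], [-0.001, -1.0, -0.0]]
ft_force: [0.5, 0.2, -0.2]
grip_width: 0.0
```

```bash
cat > look.py <<'E'
import sys,cv2,numpy as np
from rig import env,get_image
from h import *
t=sys.argv[1]; s=env.observe(); print(s["time_s"],s["position"],s["ft_force"],s["grip_width"]); print(s["tool_rot"].round(3))
a=get_image("side")["img"][205:305,250:390,::-1]; w=get_image("wrist")["img"][:,:,::-1]; b=get_image("top")["img"][170:270,210:290,::-1]
r=lambda i,h: cv2.resize(i,(int(i.shape[1]*h/i.shape[0]),h),interpolation=cv2.INTER_CUBIC)
top=np.hstack([r(a,290),r(b,290)]); w=r(w,300)
H=max(top.shape[1],w.shape[1]); pad=lambda i: cv2.copyMakeBorder(i,0,0,0,H-i.shape[1],cv2.BORDER_CONSTANT)
cv2.imwrite(f"pics/{t}.png",np.vstack([pad(top),pad(w)]))
E
python3 look.py l1
```

```text
1.7333 [0.44146663 0.21414655 0.13337897] [ 0.54921773  0.22992499 -0.16848118] 3.1582841801252765e-05
[[ 0.999 -0.001  0.044]
 [-0.044 -0.     0.999]
 [-0.001 -1.    -0.   ]]
```

View pics/l1.png

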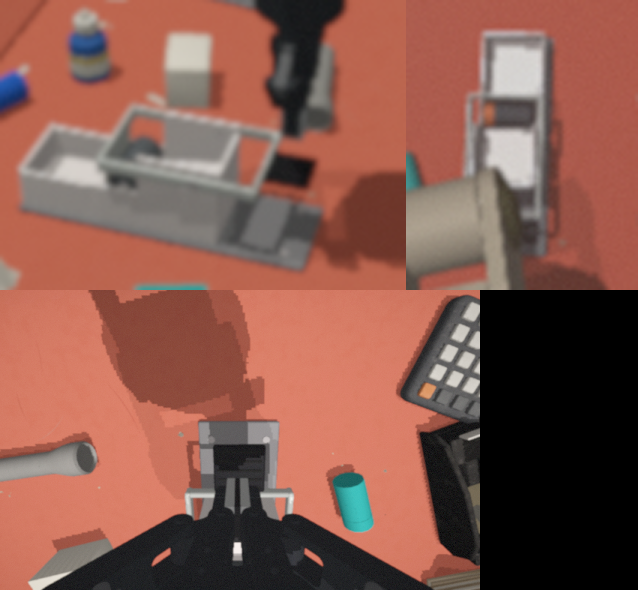

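The tip (side crop (290,135)) is above the paddle centre (290,170) and centred sideways. Now I'll press in steps and watch the force.

>>> carry_out(targets=[[[1,-2,0,-12,0,0,0],[1,-3,0,-24,0,0,0],[1,-3,0,-32,0,0,0],[1,-3,0,-38,0,0,0],[1,-3,0,-38,0,0,0]]])

```text
time_s: 2.3
position: [0.4389, 0.2137, 0.095]
tool_rot: [[0.999, -0.0, 0.044], [-0.044, 0.0, 0.999], [-0.0, -1.0, -0.0]]
ft_force: [0.0, -0.4, 1.4]
grip_width: 0.0002
```

```bash
python3 look.py l2
```

```text
2.3 [0.43886279 0.21366958 0.09496371] [ 0.0243902  -0.36591427  1.41864479] 0.00023239112572190544
[[ 0.999 -0.     0.044]
 [-0.044  0.     0.999]
 [-0.    -1.    -0.   ]]
```

View pics/l2.png

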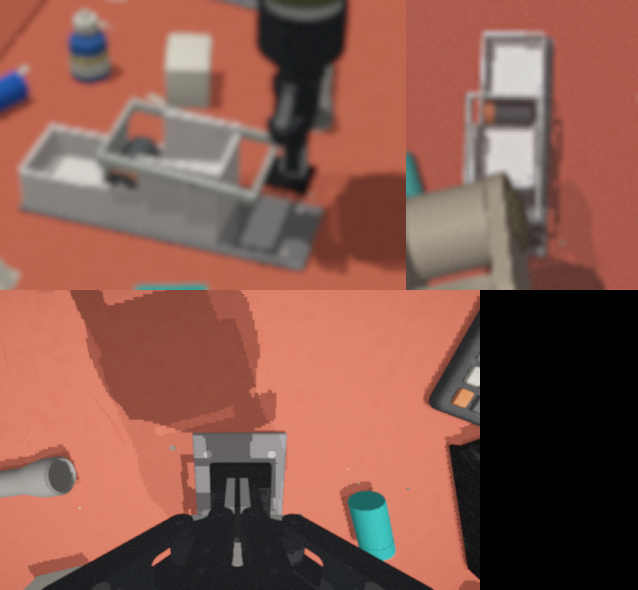

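The tip is in contact on the paddle and the gate has started to lift. Next I'll press to the stop and hold.

>>> carry_out(targets=[[[1,0,0,-8,0,0,0],[1,0,0,-16,0,0,0],[1,0,0,-22,0,0,0],[1,0,0,-25,0,0,0],[1,0,0,-25,0,0,0],[1,0,0,-25,0,0,0]]])

```text
time_s: 2.95
position: [0.4391, 0.2137, 0.07]
tool_rot: [[0.999, 0.0, 0.044], [-0.044, 0.0, 0.999], [0.0, -1.0, 0.0]]
ft_force: [0.6, 0.3, 4.5]
grip_width: -0.0002
```

```bash
python3 look.py l3
```

```text
2.95 [0.43913411 0.21365065 0.07002573] [0.64468279 0.32051902 4.49821881] -0.00021926137390212766
[[ 0.999  0.     0.044]
 [-0.044  0.     0.999]
 [ 0.    -1.     0.   ]]
```

View pics/l3.png

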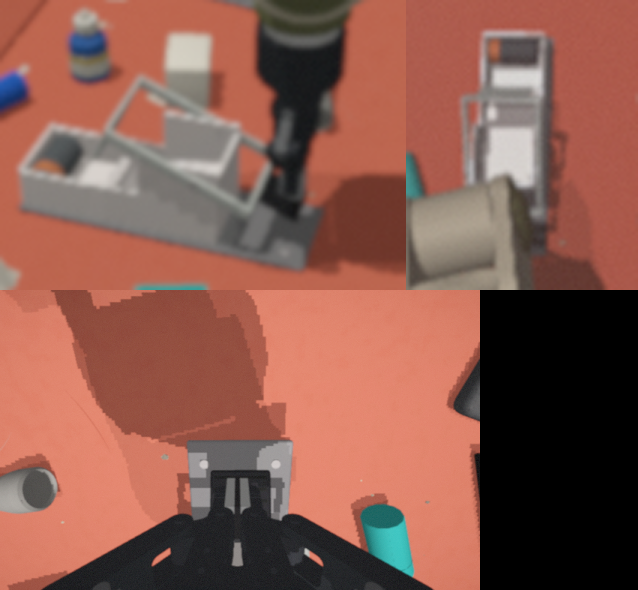

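The cell is in the tray, at side crop (57,155). At 4.5 N the paddle isn't quite at its stop, so I'll press a little further and hold.

>>> carry_out(targets=[[[1,0,0,-2,0,0,0],[1,0,0,-4,0,0,0],[1,0,0,-5,0,0,0],[1,0,0,-5,0,0,0],[1,0,0,-5,0,0,0],[1,0,0,-5,0,0,0],[1,0,0,-5,0,0,0],[1,0,0,-5,0,0,0]]])

```text
time_s: 3.77
position: [0.4397, 0.2137, 0.0661]
tool_rot: [[0.999, 0.003, 0.044], [-0.044, 0.0, 0.999], [0.003, -1.0, 0.001]]
ft_force: [0.7, -1.0, 14.3]
grip_width: 0.0001
```

```bash
python3 look.py l4
```

```text
3.7667 [0.43973166 0.21369019 0.06605612] [ 0.65577917 -1.01577297 14.34230537] 0.00013301237140937256
[[ 0.999  0.003  0.044]
 [-0.044  0.     0.999]
 [ 0.003 -1.     0.001]]
```

View pics/l4.png

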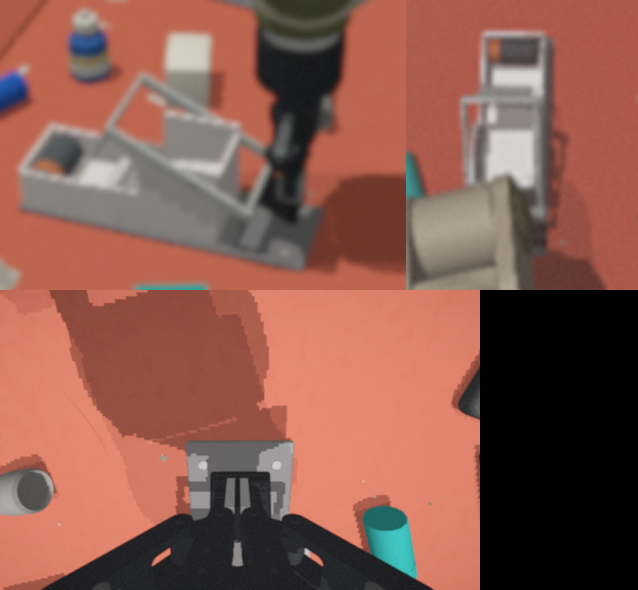

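The paddle is at its stop (14 N) and the cell rests in the tray. Now I'll let the paddle rise slowly and retreat upward.

>>> carry_out(targets=[[[1,0,0,4,0,0,0],[1,0,0,9,0,0,0],[1,0,0,14,0,0,0],[1,0,0,19,0,0,0],[1,0,0,24,0,0,0],[1,0,0,29,0,0,0],[1,0,0,34,0,0,0],[1,0,0,39,0,0,0],[1,0,0,45,0,0,0],[1,0,0,60,0,0,0],[1,0,0,85,0,0,0],[1,0,0,115,0,0,0],[1,0,0,140,0,0,0],[1,0,0,150,0,0,0],[1,0,0,150,0,0,0],[1,0,0,150,0,0,0],[1,0,0,150,0,0,0]]])

```text
time_s: 5.33
position: [0.4385, 0.2135, 0.2144]
tool_rot: [[0.999, -0.002, 0.044], [-0.044, -0.0, 0.999], [-0.002, -1.0, -0.0]]
ft_force: [-0.6, -0.6, -1.3]
grip_width: -0.0002
```

```bash
python3 look.py l5; python3 -c "
from rig import get_image;import cv2;cv2.imwrite('pics/top5.png',get_image('top')['img'][:,:,::-1])"
```

```text
5.3333 [0.43852989 0.21346088 0.21436203] [-0.6099817  -0.62014816 -1.3251599 ] -0.0002128721494321589
[[ 0.999 -0.002  0.044]
 [-0.044 -0.     0.999]
 [-0.002 -1.    -0.   ]]
```

View pics/l5.png

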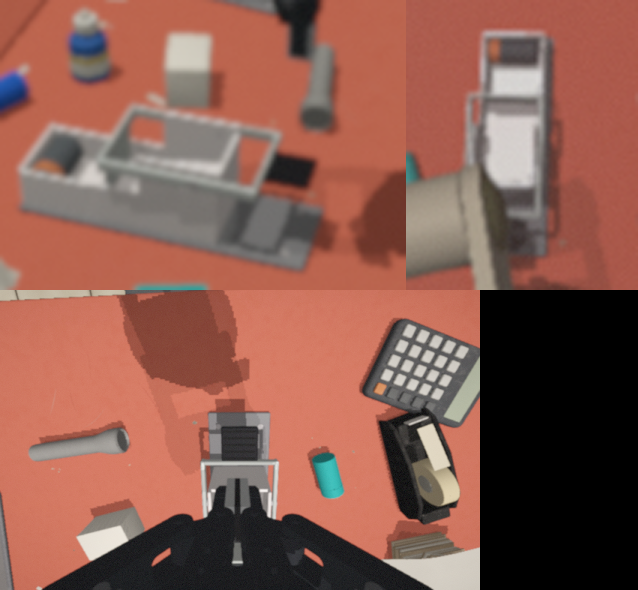

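View pics/top5.png

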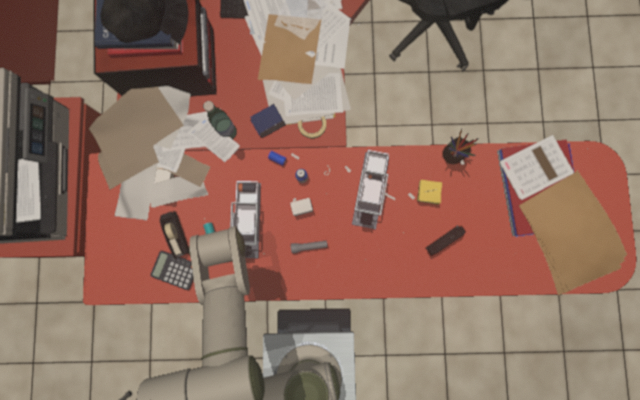

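The gate is shut with the paddle level, matching the first picture. The cell lies in the tray, the other dispenser and bystanders are where they were, and the gripper is clear. I'm handing in the job.

```bash
python3 -c "
from rig import env;print(env.close_job())"
```

```text
the job is handed in; nothing more can be done
None
```

I pressed the paddle of the left-hand dispenser, the one with the thick cell, with the closed fingertips until it reached its stop at about 14 N. The thick cell rolled into the tray, and I then let the paddle up slowly and raised the gripper clear. The job was handed in a little after 5.3 s of the allowed 38 s.

- **Thick dispenser:** the last pictures show its gate shut, the paddle level and the cell lying in the tray at the far end.
- **Everything else:** by eye in the last top view, the thin dispenser is unchanged and the carton, bottle, torch, stapler and notes are where they were. I did not measure these.
- **Disagreement:** the cell was already in the tray at about 4.5 N, just before the paddle reached its stop. I then pressed to the stop and held for about half a second. No check failed.

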